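# Zero the herb mill by feel, set it five clicks open and lid it

## Task

Set the herb mill for a medium grind: wind its click collar closed (clockwise seen from above) until you feel the burrs just touch, without forcing them, then back it off exactly five clicks. Then put the mill's lid on the feed throat, fully home, and leave everything else on the bench where it stands.

Things in the scene. Friction and masses are not known exactly. Their poses are not given: they have to be found in the camera images.
- collar_grip (a point): the white herb mill's grind collar: a dark ring with twelve upright flats, 62 mm across flats and 28 mm tall, turning about the vertical; the mill is fixed to the bench. This point is on its axis at half its height, 186 mm above the bench, and does not turn with it. Clockwise from above closes the burrs, counter-clockwise opens. No marks show the setting; it starts 1 to 5 clicks open
- collar_top (a point): centre of the collar's top, 14 mm above collar_grip. 12 clicks to the turn, 30 degrees each, one to a flat: in every click flats face along this point's x and y axes (the mill's), so it looks alike in all. Leaving a click takes a peak of 0.15 to 0.2 N m, fading to the crest half-way, past which it snaps into the next; let go between, it settles in the nearer. Grip on two opposite flats: off them the pads slip
- collar_foot (a point): centre of the collar's underside, 14 mm below collar_grip; under it the neck is 50 mm across for 14 mm, and the rest of the mill is lower still. How closing ends: 0.05 rad past the closed click the burrs touch and push back like a spring of 5 N m per rad, on top of the click's own 0.1; 0.3 in all is a clear touch, 0.7 is forcing. Let go there, the collar settles back into the closed click, from which the five clicks count
- throat_rim (a point): centre of the open mouth of the mill's steel feed throat, level with its rim: bore 36 mm, outside 42 mm, 30 mm deep, standing up 3 mm above the collar's top and fixed (it does not turn); z up, x along the mill's base away from its front
- burr_gap (a joint): opening of the burrs in m: 0 with the collar in the closed click, 0.00002 more for each click open, below 0 as touching burrs are forced. Far finer than this reading's noise, so the clicks must be felt
- lid_knob (a point): the mill's lid, standing upright on the bench: this point is the centre of its wooden knob (18 mm across, 24 mm tall, z its axis). The knob stands on a brass disc 48 mm across and 4 mm thick, under which a black plug 32.4 mm across reaches 10 mm down into the throat; the disc's underside, which rests on the throat's rim, is 16 mm below this point and the plug's end 26 mm below; 90 g
- lid_seat (a point): point of the lid on its axis at the disc's underside, 16 mm below the knob's centre: lies at throat_rim when the lid is fully home
- cup_mid (a point): bystander: steel catch cup, 56 mm across and 60 mm tall, under the mill's spout; its centre
- amber_mid (a point): bystander: amber bottle, 48 mm across and 105 mm tall; its centre
- dropper_mid (a point): bystander: small amber dropper bottle, 33 mm across and 102 mm tall; its centre
- jar_mid (a point): bystander: glass herb jar with brass lid, 84 mm across and 112 mm tall; its centre
- bowl_mid (a point): bystander: blue-grey bowl with two plums, 140 mm across and 57 mm tall; its centre
- brush_grip (a point): bystander: small wooden mill brush lying on the bench, 150 mm long; a point on its handle
Not all that is in view belongs to the job. Of the things that look like the part that bears lid_knob, take the one that is farthest to the robot's right at the start.

How it is judged:
On the way, in this order (a step that is already met when the one before it is completed fails the run):
1. the collar has been wound closed until the burrs just touch (into the closed click) (value of joint burr_gap below 5e-06 m), for 0.1 s.
2. the collar stands in the fifth click open from there (value of joint burr_gap between 9.3e-05 and 0.000107 m), for 0.3 s.
At the end, for the whole second after the job is handed in: the collar rests in the fifth click open (within a third of a click), and the lid sits upright and fully home on the throat: its disc within 1.5 mm of the rim, centred to 3 mm, tilted less than 0.06 rad (all of step 2 and horizontal distance between lid_seat and throat_rim below 0.003 m and z of lid_seat in the frame of throat_rim between -0.002 and 0.0015 m and angle between lid_seat's own z axis and vertical below 0.06 rad); the robot touches nothing.
It fails at once if the burrs are forced together: the collar wound more than 0.21 rad (12 degrees) past the closed click, about 0.7 N m against the burrs (value of joint burr_gap below -8e-06 m).
It fails at once if a bystander (cup, bottles, jar, bowl or brush) is moved more than 20 mm (distance of any of cup_mid, amber_mid, dropper_mid, jar_mid, bowl_mid, brush_grip from where it was at the start of the episode above 0.02 m).
It also fails if it takes over 72 s, if anything falls off the work surface, if the arm or the gripper's body presses on something with over 40 N, if the wrist force passes 120 N, or if a joint passes its speed limit or range.

## Robot

A 6-joint arm with a two-finger parallel gripper is mounted at the origin on the work surface. World frame = base frame: x ahead of the robot, y to its left, z up, the work surface at z = 0. Lengths are in m, angles in rad, forces in N, time in s.
With the tool pointing down it reaches from about 0.25 to 0.725 m from the base axis. Payload 9.7 kg.
Tool frame: the origin (TCP) lies on the centre line of the jaws, within the pads' length; the fingertips stand 19 mm ahead of it and the grasp point (between the pads) is the TCP; z points along the fingers, y is the direction in which the jaws open and shut (so a half turn about z gives the same grasp; the last joint's range is limited). The gripper opens to 85 mm and grips with 20 to 120 N. Pads are 22 mm wide; open, the fingers measure 114 mm over their backs; the gripper's body (76 mm by 85 mm) begins 54 mm behind the grasp point. The pads swing forward as they close: fully open they stand 13 mm farther back than shut.
Start: joints at [-1.118, 0.087, 0.176, 1.66, 0, 1.571], TCP at [0.241, -0.495, 0.25] pointing down, gripper open.
Joint ranges: [-3.13, 3.13], [-0.85, 1.81], [-1.15, 1.24], [-2.2, 2.28], [-1.44, 1.52], [-3.14, 3.14]. Speed limits (rad/s): [2.22, 2.22, 2.57, 3.14, 3.14, 3.14].

## Interface

Orientations are given as a unit quaternion [w, x, y, z].
In Python, from plant import robot, optics, job_done gives the robot as it stands.
- The arm moves only by the tool apply_moves, never from a script. Its argument "plan" is text: rows parted by semicolons, each of 7 numbers parted by spaces: the shift along the tool's x, y, z in cm, then the turn, a rotation vector about the tool's x, y, z in degrees, then the opening, from -1 (shut) to 1 (fully open). In form: x y z wx wy wz claw; .... A call has 1 to 8 rows; each row shifts and turns the commanded pose from where the row before left it, along the tool's axes as they then stand; what a row does not reach is not made up. A row lasts 1/12 s, in which the tool goes at most 41.7 mm and 7.16 degrees, less where a joint would pass 70% of its speed; a pose out of reach is approached as far as the arm can. A call is refused whole if a number of a shift passes 4.17 or a number of a turn 7.16, either way. A call with a gripper value outside its range is refused whole. The fingers move at their own pace and stop on an object; the grip force is fixed at half the most. Time passes only in rows, so rows that do not move let the fingers close. It gives the time, the measured TCP pose, the force and the opening at its end, in the units of the state.
- robot.read_state(): the state, without advancing time (a new reading comes with each control period).
- optics.snapshot(name): name is "scene" or "top"; returns a dict with "frame" (400x640x3 uint8, red, green, blue), "intrinsics" (3x3 intrinsics, pixels), "R" (3x3) and "t" (3): a world point X has camera coordinates R X + t. Camera axes: x right, y down, z forward; pixel columns grow to the right and rows downward; lengths in m; the calibration is good to about 2 mm. A picture is of the moment at which its call begins. There is no depth.
- job_done(): hands the job in, once; it reports no verdict.
Trained networks look in a picture, given as the dict that the camera call returned (one of the last four; its "shot" number tells which), for a name from the list of things; names that differ only in an ending like _2 or _b are one class to them, and where a whole thing is asked for, a point or a joint stands for the part that bears it (a point fixed in the world has none). Each returns a list of dicts, best first, with "p" (0 to 1); they miss things now and then, are a little off and sometimes report something else, mostly with a low value. They report only what shows in the picture. A call takes as long as a camera call. They do not tell look-alikes from the thing itself.
- optics.find_in(picture, thing): "extent" ([left, top, right, bottom] in pixels, round what is visible of it).
The state is a dict: "time": time; "qpos": joint angles; "dq": joint speeds; "joint_torque": joint torques, N m; "position": TCP position; "eef_rot": TCP orientation; "force": force on the tool from outside, world axes, zero at the start; "moment": the same for the moment, N m; "finger_gap": finger opening in m.
Only numpy, scipy, OpenCV 4.12 (cv2) and the standard library are available. Lean on these libraries where they do the work, as an engineer would, in place of code of your own. Each camera call takes 0.05 s, during which the arm holds its last target. There are 200 camera calls.

## Working session

There is one attempt and no reset: what is moved stays moved. The work goes in short steps, Python scripts to look and compute and a tool call to move; the robot and the scene stay as the last step left them, time stands still between calls to the robot, and variables do not carry over. Pictures are saved under pics/ and viewed, about 8 in all and at most 12, crops included, and the job is handed in when it is done.

Besides the shell and the picture viewer there is one more tool, called after "Emit:" as name(argument=value, ...) on one line, values as JSON. apply_moves: Moves the arm, as the interface text tells. Its arguments: {"type":"object","properties":{"plan":{"type":"string"}},"required":["plan"]}

```bash
mkdir -p pics; ls; cat > h.py <<'E'
import numpy as np, cv2
from plant import robot, optics
def pix(s,X):
    c=s["R"]@np.array(X,float)+s["t"]; p=s["intrinsics"]@c; return p[:2]/p[2]
def ray_z(s,uv,z):
    d=s["R"].T@np.linalg.inv(s["intrinsics"])@np.array([uv[0],uv[1],1.]); o=-s["R"].T@s["t"]
    return o+d*(z-o[2])/d[2]
def save(s,n): cv2.imwrite("pics/"+n,s["frame"][:,:,::-1])
E
python3 - <<'E'
from h import *
for n in("scene","top"):
    s=optics.snapshot(n); save(s,n+"0.png"); print(n,(-s["R"].T@s["t"]).round(3),s["R"].round(2).tolist(),s["intrinsics"].round(0).tolist())
    for t in ["collar_grip","lid_knob","throat_rim","cup_mid","amber_mid","dropper_mid","jar_mid","bowl_mid","brush_grip"]:
        print(t,[(round(d["p"],2),np.round(d["extent"]).astype(int).tolist()) for d in optics.find_in(s,t)[:4]])
st=robot.read_state(); print(st)
E
```

```text
pics
scene [1.472 0.375 0.793] [[-0.38, 0.93, -0.01], [0.49, 0.19, -0.85], [-0.79, -0.32, -0.53]] [[492.0, 0.0, 314.0], [0.0, 492.0, 204.0], [0.0, 0.0, 1.0]]
collar_grip [(0.63, [293, 206, 374, 326])]
lid_knob [(0.62, [258, 207, 273, 221]), (0.61, [223, 204, 234, 220]), (0.48, [260, 194, 275, 208]), (0.43, [242, 223, 258, 235])]
throat_rim []
cup_mid [(0.5, [349, 257, 354, 289]), (0.23, [222, 204, 238, 218])]
amber_mid [(0.94, [426, 236, 448, 278])]
dropper_mid []
jar_mid [(0.57, [157, 225, 197, 280])]
bowl_mid [(0.6, [417, 305, 484, 361]), (0.34, [219, 202, 240, 215])]
brush_grip [(0.18, [295, 206, 373, 326])]
top [ 0.467 -0.039  1.054] [[0.0, -1.0, -0.01], [-1.0, -0.0, -0.08], [0.08, 0.01, -1.0]] [[365.0, 0.0, 319.0], [0.0, 365.0, 201.0], [0.0, 0.0, 1.0]]
collar_grip [(0.57, [254, 124, 305, 208])]
lid_knob [(0.77, [388, 269, 405, 289]), (0.67, [375, 241, 394, 256]), (0.54, [412, 234, 432, 250]), (0.49, [381, 213, 398, 228])]
throat_rim [(0.96, [255, 126, 306, 211])]
cup_mid [(0.74, [196, 222, 223, 239])]
amber_mid [(0.79, [197, 217, 219, 239])]
dropper_mid [(0.47, [435, 160, 453, 174])]
jar_mid [(0.74, [399, 125, 435, 161])]
bowl_mid [(0.44, [254, 125, 306, 211])]
brush_grip [(0.65, [296, 216, 312, 270]), (0.51, [400, 122, 437, 163])]
{'time': 1.0, 'qpos': array([-1.11799780e+00,  8.68717531e-02,  1.75933920e-01,  1.65982214e+00,
        3.43971589e-05,  1.57083661e+00]), 'dq': array([-0.0007625 ,  0.0007045 ,  0.00031262, -0.00036748,  0.0005898 ,
        0.00021563]), 'joint_torque': array([ 1.23145557e-03, -5.20109940e+01,  4.64861441e+01,  1.73585711e-03,
        2.54014203e-04, -1.80901293e-05]), 'position': array([ 0.24062286, -0.49456754,  0.25031713]), 'eef_rot': array([1.38498602e-05, 9.74485490e-01, 2.24450507e-01, 2.08396328e-05]), 'force': array([0.24350508, 0.09768463, 0.02823829]), 'moment': array([-0.00575252, -0.01983397, -0.02042125]), 'finger_gap': 0.0856306482550923}
```

```bash
python3 - <<'E'
import cv2,numpy as np
a=cv2.imread("pics/top0.png")[90:330,170:490]; b=cv2.imread("pics/scene0.png")[170:370,140:500]
cv2.imwrite("pics/v1.png",cv2.resize(a,None,fx=2.5,fy=2.5,interpolation=cv2.INTER_CUBIC))
cv2.imwrite("pics/v2.png",cv2.resize(b,None,fx=2.2,fy=2.2,interpolation=cv2.INTER_CUBIC))
E
```

```text
(no output)
```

View pics/v1.png

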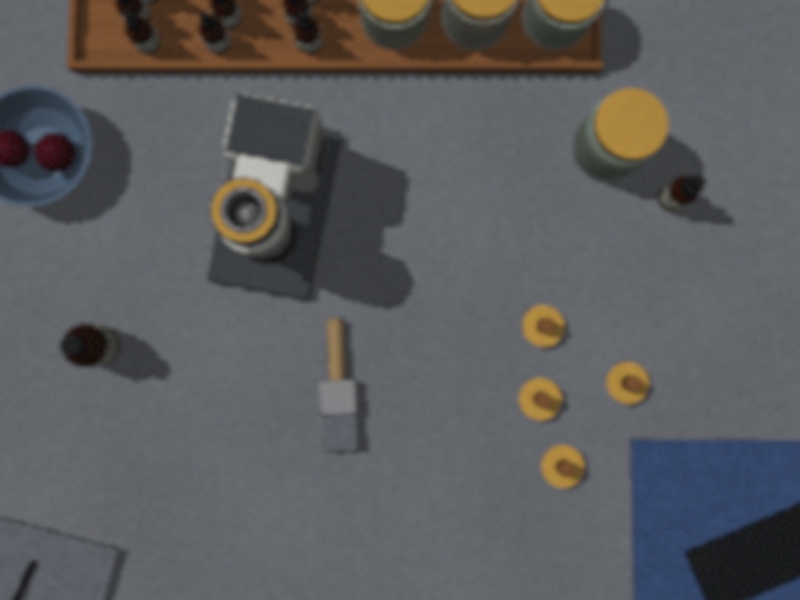

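View pics/v2.png

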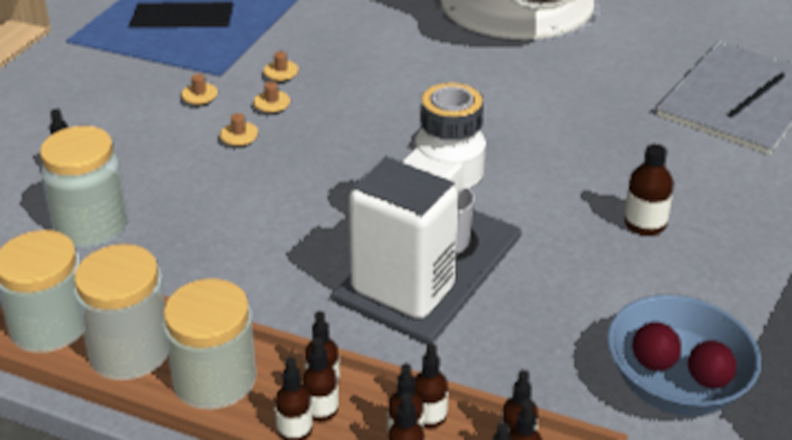

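The top view (v1 crop, 2.5x, offset 170,90) shows the collar and throat ring at (245,211), which is full-frame (268,174). The mill base is tilted about 9°.

These could be taken for the lid, all brass discs with a knob, in full-frame top pixels:
- (388,221)
- (386,250)
- (395,277)
- (421,243)

The robot's right is −y, which is image right, so the lid I want is the one at (421,243). I'll measure it and check it in a close crop.

```bash
python3 - <<'E'
from h import *
from scipy.optimize import least_squares
T=optics.snapshot("top"); S=optics.snapshot("scene")
def gold(s,c,r):
    f=s["frame"]; hsv=cv2.cvtColor(f,cv2.COLOR_RGB2HSV); m=cv2.inRange(hsv,(12,110,110),(28,255,255))
    k=np.zeros_like(m); cv2.circle(k,c,r,255,-1); m&=k
    m=cv2.morphologyEx(m,cv2.MORPH_OPEN,np.ones((2,2),np.uint8)) 
    cs,_=cv2.findContours(m,cv2.RETR_EXTERNAL,cv2.CHAIN_APPROX_NONE); c=max(cs,key=cv2.contourArea)
    return cv2.fitEllipse(cv2.convexHull(c))
def ray(s,uv):
    d=s["R"].T@np.linalg.inv(s["intrinsics"])@np.array([*uv,1.]); return -s["R"].T@s["t"],d/np.linalg.norm(d)
def tri(a,b):
    A=0;B=0
    for o,d in(a,b):
        P=np.eye(3)-np.outer(d,d);A=A+P;B=B+P@o
    return np.linalg.solve(A,B)
eT=gold(T,(268,174),20); eS=gold(S,(346,217),22)
print("ring",eT,eS); print("top@.2",ray_z(T,eT[0],.2).round(4),"scene@.2",ray_z(S,eS[0],.2).round(4),"tri",tri(ray(T,eT[0]),ray(S,eS[0])).round(4))
for c in [(388,221),(386,250),(395,277),(421,243)]:
    e=gold(T,c,13); print("lid",np.round(e[0],1),np.round(e[1],1),ray_z(T,e[0],.014).round(4))
for c in [(231,212),(267,202),(263,215),(248,231)]:
    e=gold(S,c,12); print("lidS",np.round(e[0],1),ray_z(S,e[0],.014).round(4))
a=T["frame"][105:215,240:320]; b=T["frame"][205:295,365:445]
A=cv2.resize(a,(400,550),interpolation=cv2.INTER_CUBIC);B=cv2.resize(b,(400,450),interpolation=cv2.INTER_CUBIC)
B=np.vstack([B,np.zeros((100,400,3),np.uint8)])
cv2.imwrite("pics/v3.png",np.hstack([A,B])[:,:,::-1])
# collar predicted
E
```

```text
ring ((268.12353515625, 174.74383544921875), (24.815460205078125, 25.538198471069336), 102.44369506835938) ((346.08734130859375, 216.24502563476562), (14.679693222045898, 26.697811126708984), 91.67361450195312)
top@.2 [0.5981 0.0917 0.2   ] scene@.2 [0.6061 0.0957 0.2   ] tri [0.5988 0.0929 0.1949]
lid [388.1 221.1] [16.  16.8] [ 0.495  -0.2231  0.014 ]
lid [386.8 250.3] [16.2 17. ] [ 0.4129 -0.2186  0.014 ]
lid [395.8 277.2] [16.5 17. ] [ 0.338 -0.243  0.014]
lid [421.9 243.8] [16.  16.8] [ 0.4316 -0.3175  0.014 ]
lidS [231.6 211.5] [ 0.4341 -0.3132  0.014 ]
lidS [267.9 204.7] [ 0.361  -0.2309  0.014 ]
lidS [264.4 213.6] [ 0.4086 -0.2182  0.014 ]
lidS [248.8 230.1] [ 0.5003 -0.2199  0.014 ]
```

View pics/v3.png

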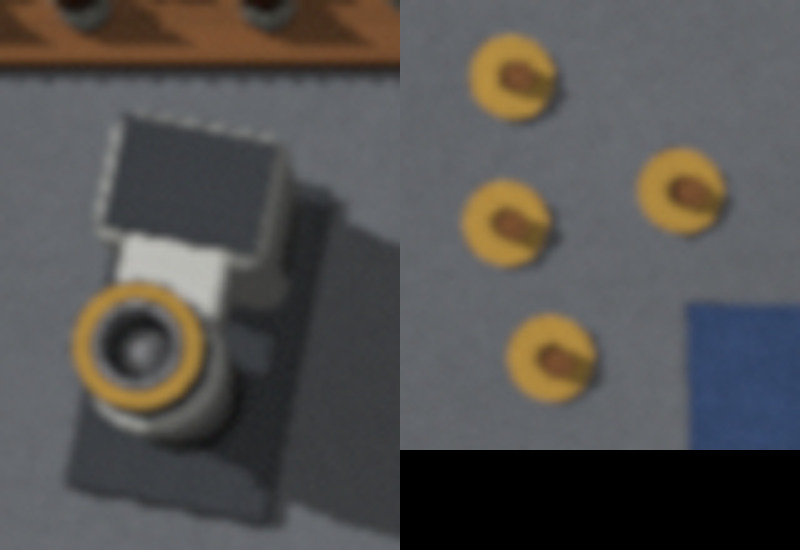

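The crop confirms four matching lids. The rightmost is at v3 (680,190), full-frame (422,243), which puts it at about (0.432,−0.316). The mill's yaw is about −10° and the collar is near (0.600,0.093). I'll start turning the wrist first.

Emit:
apply_moves(plan="0 0 0 0 0 -7 1; 0 0 0 0 0 -7 1; 0 0 0 0 0 -7 1; 0 0 0 0 0 -7 1; 0 0 0 0 0 -7 1; 0 0 0 0 0 -7 1; 0 0 0 0 0 -7 1; 0 0 0 0 0 -7 1")

```text
time: 1.77
position: [0.2406, -0.4946, 0.2502]
eef_rot: [-0.0, 0.753, 0.658, 0.0]
force: [0.2, 0.5, 1.0]
finger_gap: 0.0857
```

```bash
cat >> h.py <<'E'
from scipy.spatial.transform import Rotation as Ro
def st(goal=None,yaw=None):
    s=robot.read_state(); R=Ro.from_quat(np.roll(s["eef_rot"],-1)); M=R.as_matrix()
    y=np.degrees(np.arctan2(M[1,0],M[0,0]))
    print("t",round(s["time"],2),"pos",s["position"].round(4),"yaw",round(y,2),"tilt",np.degrees(np.arccos(-M[2,2])).round(2),"q1,q6",np.degrees(s["qpos"][[0,5]]).round(1),"F",s["force"].round(2),"M",s["moment"].round(3),"gap",round(s["finger_gap"],4))
    if goal is not None: print("tool shift cm",(M.T@(np.array(goal)-s["position"])*100).round(2))
    if yaw is not None: print("tool wz deg",round(-((yaw-y+180)%360-180),2))
E
python3 - <<'E'
from h import *
st((.6,.093,.25),200)
T=optics.snapshot("top")
P=[ray_z(T,(240+u/5,105+v/5),z) for u,v,z in((68,488,.012),(283,525,.012),(340,200,.012),(125,115,.15),(280,143,.15))]
for i,j in((0,1),(1,2),(3,4)):
    d=P[j]-P[i];print(d.round(3),np.degrees(np.arctan2(d[1],d[0])).round(2))
E
```

```text
t 1.77 pos [ 0.2406 -0.4946  0.2502] yaw 82.29 tilt 0.0 q1,q6 [-64.1  33.7] F [0.21 0.54 0.95] M [-0.042  0.01  -0.029] gap 0.0857
tool shift cm [6.305e+01 2.773e+01 3.000e-02]
tool wz deg -117.71
[-0.021 -0.124  0.   ] -99.52
[ 0.189 -0.031  0.   ] -9.38
[-0.014 -0.079  0.   ] -100.31
```

Emit:
apply_moves(plan="0 0 0 0 0 -7 1; 0 0 0 0 0 -7 1; 0 0 0 0 0 -7 1; 0 0 0 0 0 -7 1; 0 0 0 0 0 -7 1; 0 0 0 0 0 -7 1; 0 0 0 0 0 -7 1; 0 0 0 0 0 -7 1")

```text
time: 2.48
position: [0.2406, -0.4946, 0.2503]
eef_rot: [0.0, 0.358, 0.934, 0.0]
force: [0.3, -0.2, 0.5]
finger_gap: 0.0855
```

Emit:
apply_moves(plan="0 0 0 0 0 -7 1; 0 0 0 0 0 -7 1; 0 0 0 0 0 -7 1; 0 0 0 0 0 -7 1; 0 0 0 0 0 -7 1; 0 0 0 0 0 -7 1; 0 0 0 0 0 -7 1; 0 0 0 0 0 -6 1")

```text
time: 3.15
position: [0.2406, -0.4946, 0.2503]
eef_rot: [0.0, -0.114, 0.993, 0.0]
force: [-0.6, -1.2, 0.1]
finger_gap: 0.0855
```

```bash
python3 - <<'E'
from h import *
st((.6,.093,.25),200.3)
E
```

```text
t 3.15 pos [ 0.2406 -0.4946  0.2503] yaw -166.88 tilt 0.0 q1,q6 [-64.1 -77.2] F [-0.62 -1.17  0.06] M [-0.001  0.016  0.027] gap 0.0855
tool shift cm [-4.834e+01  4.907e+01  3.000e-02]
tool wz deg -7.18
```

Emit:
apply_moves(plan="-2.9 2.9 0 0 0 0 1; -2.9 2.9 0 0 0 0 1; -2.9 2.9 0 0 0 0 1; -2.9 2.9 0 0 0 0 1; -2.9 2.9 0 0 0 0 1; -2.9 2.9 0 0 0 0 1; -2.9 2.9 0 0 0 0 1; -2.9 2.9 0 0 0 0 1")

```text
time: 3.82
position: [0.4153, -0.2146, 0.2506]
eef_rot: [0.0, -0.111, 0.994, -0.0]
force: [1.3, -0.9, -0.0]
finger_gap: 0.0853
```

Emit:
apply_moves(plan="-2.9 2.9 0 0 0 0 1; -2.9 2.9 0 0 0 0 1; -2.9 2.9 0 0 0 0 1; -2.9 2.9 0 0 0 0 1; -2.9 2.9 0 0 0 0 1; -2.9 2.9 0 0 0 0 1; -1.5 1.6 0 0 0 -3 1; 0 0 0 0 0 -3.7 1")

```text
time: 4.48
position: [0.558, 0.0148, 0.2492]
eef_rot: [-0.0, -0.172, 0.985, 0.0]
force: [1.5, -0.9, -0.1]
finger_gap: 0.0854
```

```bash
python3 - <<'E'
from h import *
st((.6,.093,.25),200.3)
E
```

```text
t 4.48 pos [0.558  0.0148 0.2492] yaw -160.19 tilt 0.06 q1,q6 [  1.5 -18.3] F [ 1.46 -0.9  -0.09] M [-0.033 -0.01   0.03 ] gap 0.0854
tool shift cm [-6.6   5.93 -0.08]
tool wz deg -0.49
```

Emit:
apply_moves(plan="-2.2 2 0 0 0 0 1; -2.2 2 0 0 0 0 1; -2.1 1.9 0 0 0 0 1; 0 0 0 0 0 0 1; 0 0 0 0 0 0 1")

```text
time: 4.9
position: [0.598, 0.0896, 0.2495]
eef_rot: [-0.001, -0.17, 0.985, -0.0]
force: [0.9, 0.4, 0.6]
finger_gap: 0.0856
```

```bash
python3 - <<'E'
from h import *
st((.6,.093,.25),200.3)
for n,w in(("top",(200,120,330,220)),("scene",(280,110,440,260))):
    s=optics.snapshot(n); x0,y0,x1,y1=w
    cv2.imwrite("pics/%s4.png"%n,cv2.resize(s["frame"][y0:y1,x0:x1,::-1],(400,400*(y1-y0)//(x1-x0)),interpolation=cv2.INTER_CUBIC))
a=cv2.imread("pics/scene4.png");b=cv2.imread("pics/top4.png"); b=cv2.copyMakeBorder(b,0,a.shape[0]-b.shape[0],0,0,cv2.BORDER_CONSTANT)
cv2.imwrite("pics/v4.png",np.hstack([a,b]))
E
```

```text
t 4.9 pos [0.598  0.0896 0.2495] yaw -160.38 tilt 0.06 q1,q6 [  8.5 -11.1] F [0.86 0.37 0.6 ] M [-0.045  0.026 -0.04 ] gap 0.0856
tool shift cm [-0.3   0.25 -0.05]
tool wz deg -0.68
```

View pics/v4.png

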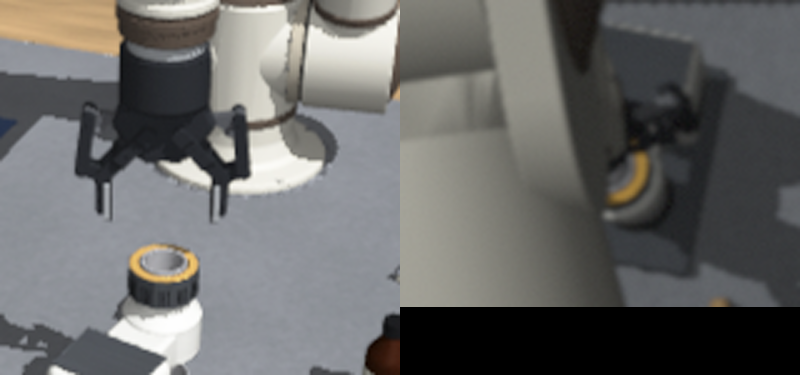

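The scene crop shows the open fingers at v4 x≈105 and 218 (centre 161), straddling the collar centred at 164. I'll correct slightly and go down.

Emit:
apply_moves(plan="-0.3 0.2 0 0 0 -0.6 1; 0 0 1.5 0 0 0 1; 0 0 1.5 0 0 0 1; 0 0 1.2 0 0 0 1; 0 0 1 0 0 0 1; 0 0 0.9 0 0 0 1; 0 0 0 0 0 0 1; 0 0 0 0 0 0 1")

```text
time: 5.67
position: [0.5998, 0.091, 0.1893]
eef_rot: [-0.0, -0.176, 0.984, -0.0]
force: [0.8, -0.5, 0.5]
finger_gap: 0.0856
```

```bash
python3 - <<'E'
from h import *
st((.6,.093,.188),200.3)
E
```

```text
t 5.67 pos [0.5998 0.091  0.1893] yaw -159.78 tilt 0.02 q1,q6 [  8.6 -11.6] F [ 0.78 -0.55  0.5 ] M [ 0.01   0.01  -0.016] gap 0.0856
tool shift cm [-0.09  0.18  0.13]
tool wz deg -0.08
```

Emit:
apply_moves(plan="0 0 0 0 0 0 0.55; 0 0 0 0 0 0 0.5; 0 0 0 0 0 0 0.48; 0 0 0 0 0 0 0.48; 0 0 0 0 0 0 0.48; 0 0 0 0 0 0 0.48")

```text
time: 6.17
position: [0.5997, 0.0929, 0.1909]
eef_rot: [0.001, -0.176, 0.984, 0.001]
force: [-5.0, 7.0, 5.7]
finger_gap: 0.0634
```

```bash
python3 - <<'E'
from h import *
st((.6,.093,.188),200.3)
E
```

```text
t 6.17 pos [0.5997 0.0929 0.1909] yaw -159.68 tilt 0.19 q1,q6 [  8.7 -11.6] F [-4.96  6.96  5.75] M [ 1.558  0.94  -0.002] gap 0.0634
tool shift cm [-0.03 -0.    0.29]
tool wz deg 0.02
```

Emit:
apply_moves(plan="0 0.15 0 0 0 0 0.48; 0 0 0 0 0 0 0.48; 0 0 0 0 0 0 0.48")

```text
time: 6.42
position: [0.5996, 0.093, 0.1898]
eef_rot: [0.0, -0.176, 0.984, 0.0]
force: [0.1, 2.7, 2.0]
finger_gap: 0.063
```

```bash
python3 - <<'E'
from h import *
st((.6,.093,.188),200.3)
E
```

```text
t 6.42 pos [0.5996 0.093  0.1898] yaw -159.74 tilt 0.05 q1,q6 [  8.8 -11.4] F [0.11 2.73 2.02] M [ 0.535  0.254 -0.01 ] gap 0.063
tool shift cm [-0.04 -0.01  0.18]
tool wz deg -0.04
```

Nearly centred. Next I'll close fully.

Emit:
apply_moves(plan="0 0.05 0 0 0 0 0.46; 0 0 0 0 0 0 0.4; 0 0 0 0 0 0 0.2; 0 0 0 0 0 0 0.2; 0 0 0 0 0 0 0.2; 0 0 0 0 0 0 0.2")

```text
time: 6.92
position: [0.5994, 0.0935, 0.1901]
eef_rot: [0.001, -0.176, 0.984, 0.0]
force: [-1.6, 3.3, 6.1]
finger_gap: 0.0612
```

```bash
python3 - <<'E'
from h import *
st((.6,.093,.188),200.3)
E
```

```text
t 6.92 pos [0.5994 0.0935 0.1901] yaw -159.75 tilt 0.08 q1,q6 [  8.8 -11.4] F [-1.64  3.3   6.14] M [ 0.794  0.475 -0.014] gap 0.0612
tool shift cm [-0.04 -0.06  0.21]
tool wz deg -0.05
```

Emit:
apply_moves(plan="0 0 0 0 0 4 0.2; 0 0 0 0 0 3 0.2; 0 0 0 0 0 0 0.2; 0 0 0 0 0 0 0.2")

```text
time: 7.25
position: [0.5993, 0.0936, 0.1901]
eef_rot: [0.001, -0.115, 0.993, 0.0]
force: [-2.5, 3.8, 6.6]
finger_gap: 0.0607
```

```bash
python3 - <<'E'
from h import *
st((.6,.093,.188),200.3)
E
```

```text
t 7.25 pos [0.5993 0.0936 0.1901] yaw -166.76 tilt 0.08 q1,q6 [ 8.9 -4.4] F [-2.53  3.84  6.64] M [0.885 0.47  0.038] gap 0.0607
tool shift cm [-0.05 -0.07  0.21]
tool wz deg -7.06
```

Emit:
apply_moves(plan="0 0 0 0 0 4 0.2; 0 0 0 0 0 0 0.2; 0 0 0 0 0 0 0.2")

```text
time: 7.5
position: [0.5993, 0.0937, 0.1901]
eef_rot: [0.0, -0.081, 0.997, 0.001]
force: [-2.3, 4.5, 6.8]
finger_gap: 0.0609
```

```bash
python3 - <<'E'
from h import *
st()
E
```

```text
t 7.5 pos [0.5993 0.0937 0.1901] yaw -170.76 tilt 0.08 q1,q6 [ 8.9 -0.4] F [-2.25  4.52  6.76] M [0.887 0.49  0.013] gap 0.0609
```

Emit:
apply_moves(plan="0 0 0 0 0 3 0.2; 0 0 0 0 0 0 0.2; 0 0 0 0 0 0 0.2")

```text
time: 7.75
position: [0.5993, 0.0937, 0.1901]
eef_rot: [0.0, -0.054, 0.999, 0.001]
force: [-3.0, 4.6, 5.9]
finger_gap: 0.0608
```

```bash
python3 - <<'E'
from h import *
st()
E
```

```text
t 7.75 pos [0.5993 0.0937 0.1901] yaw -173.76 tilt 0.09 q1,q6 [8.9 2.6] F [-2.97  4.58  5.92] M [ 0.914  0.471 -0.002] gap 0.0608
```

Emit:
apply_moves(plan="0 0 0 0 0 4 0.2; 0 0 0 0 0 0 0.2; 0 0 0 0 0 0 0.2")

```text
time: 8.0
position: [0.5993, 0.0937, 0.1901]
eef_rot: [0.0, -0.02, 1.0, 0.001]
force: [-1.7, 5.9, 5.8]
finger_gap: 0.061
```

```bash
python3 - <<'E'
from h import *
st()
E
```

```text
t 8.0 pos [0.5993 0.0937 0.1901] yaw -177.76 tilt 0.08 q1,q6 [8.9 6.6] F [-1.66  5.85  5.83] M [ 0.873  0.487 -0.125] gap 0.061
```

Emit:
apply_moves(plan="0 0 0 0 0 6 0.2; 0 0 0 0 0 0 0.2; 0 0 0 0 0 0 0.2")

```text
time: 8.25
position: [0.5993, 0.0938, 0.1901]
eef_rot: [0.0, 0.033, 0.999, 0.001]
force: [-2.5, 7.0, 6.2]
finger_gap: 0.061
```

```bash
python3 - <<'E'
from h import *
st()
E
```

```text
t 8.25 pos [0.5993 0.0938 0.1901] yaw 176.23 tilt 0.09 q1,q6 [ 8.9 12.6] F [-2.53  6.98  6.23] M [ 0.838  0.542 -0.237] gap 0.061
```

Emit:
apply_moves(plan="0 0 0 0 0 6 0.2; 0 0 0 0 0 0 0.2; 0 0 0 0 0 0 0.2")

```text
time: 8.5
position: [0.5993, 0.094, 0.1901]
eef_rot: [0.0, 0.085, 0.996, 0.001]
force: [-3.3, 6.5, 6.4]
finger_gap: 0.0612
```

```bash
python3 - <<'E'
from h import *
st()
E
```

```text
t 8.5 pos [0.5993 0.094  0.1901] yaw 170.24 tilt 0.1 q1,q6 [ 8.9 18.6] F [-3.3   6.49  6.41] M [ 1.06   0.508 -0.037] gap 0.0612
```

Emit:
apply_moves(plan="0 0 0 0 0 4 0.2; 0 0 0 0 0 0 0.2; 0 0 0 0 0 0 0.2")

```text
time: 8.75
position: [0.5993, 0.0941, 0.1902]
eef_rot: [0.0, 0.12, 0.993, 0.001]
force: [-2.8, 5.7, 7.0]
finger_gap: 0.061
```

```bash
python3 - <<'E'
from h import *
st()
E
```

```text
t 8.75 pos [0.5993 0.0941 0.1902] yaw 166.27 tilt 0.12 q1,q6 [ 8.9 22.6] F [-2.82  5.67  7.03] M [1.223 0.422 0.131] gap 0.061
```

Emit:
apply_moves(plan="0 0 0 0 0 3 0.2; 0 0 0 0 0 0 0.2; 0 0 0 0 0 0 0.2")

```text
time: 9.0
position: [0.5994, 0.0941, 0.1901]
eef_rot: [0.0, 0.145, 0.989, 0.001]
force: [-4.2, 6.3, 9.7]
finger_gap: 0.0609
```

```bash
python3 - <<'E'
from h import *
st()
E
```

```text
t 9.0 pos [0.5994 0.0941 0.1901] yaw 163.28 tilt 0.12 q1,q6 [ 8.9 25.6] F [-4.22  6.3   9.73] M [1.228 0.823 0.146] gap 0.0609
```

Torque is falling off at 7°, so this is an ordinary click. On to the next one.

Emit:
apply_moves(plan="0 0 0 0 0 6 0.2; 0 0 0 0 0 6 0.2; 0 0 0 0 0 6 0.2; 0 0 0 0 0 5 0.2; 0 0 0 0 0 0 0.2; 0 0 0 0 0 0 0.2")

```text
time: 9.5
position: [0.5995, 0.0944, 0.1902]
eef_rot: [0.0, 0.34, 0.94, 0.001]
force: [-1.2, 10.0, 6.6]
finger_gap: 0.0608
```

```bash
python3 - <<'E'
from h import *
st()
E
```

```text
t 9.5 pos [0.5995 0.0944 0.1902] yaw 140.27 tilt 0.15 q1,q6 [ 8.9 48.6] F [-1.15  9.96  6.58] M [ 1.299  0.508 -0.072] gap 0.0608
```

Emit:
apply_moves(plan="0 0 0 0 0 4 0.2; 0 0 0 0 0 0 0.2; 0 0 0 0 0 0 0.2")

```text
time: 9.75
position: [0.5996, 0.0945, 0.1902]
eef_rot: [0.0, 0.372, 0.928, 0.001]
force: [0.7, 9.0, 6.5]
finger_gap: 0.061
```

```bash
python3 - <<'E'
from h import *
st()
E
```

```text
t 9.75 pos [0.5996 0.0945 0.1902] yaw 136.29 tilt 0.16 q1,q6 [ 8.9 52.6] F [0.67 9.   6.54] M [1.442 0.452 0.142] gap 0.061
```

Emit:
apply_moves(plan="0 0 0 0 0 3 0.2; 0 0 0 0 0 0 0.2; 0 0 0 0 0 0 0.2")

```text
time: 10.0
position: [0.5996, 0.0946, 0.1902]
eef_rot: [0.0, 0.396, 0.918, 0.001]
force: [0.6, 9.7, 5.3]
finger_gap: 0.0611
```

```bash
python3 - <<'E'
from h import *
st()
E
```

```text
t 10.0 pos [0.5996 0.0946 0.1902] yaw 133.3 tilt 0.17 q1,q6 [ 8.9 55.6] F [0.63 9.74 5.29] M [1.471 0.405 0.077] gap 0.0611
```

Emit:
apply_moves(plan="0.1 0.1 0 0 0 6 0.2; 0 0 0 0 0 6 0.2; 0 0 0 0 0 6 0.2; 0 0 0 0 0 5 0.2; 0 0 0 0 0 0 0.2; 0 0 0 0 0 0 0.2")

```text
time: 10.5
position: [0.5999, 0.0949, 0.1901]
eef_rot: [0.001, 0.572, 0.82, 0.001]
force: [2.1, 4.6, 6.0]
finger_gap: 0.0607
```

```bash
python3 - <<'E'
from h import *
st()
E
```

```text
t 10.5 pos [0.5999 0.0949 0.1901] yaw 110.22 tilt 0.12 q1,q6 [ 9.  78.8] F [2.09 4.63 5.95] M [ 0.463  0.408 -0.002] gap 0.0607
```

Emit:
apply_moves(plan="0 0 0 0 0 4 0.2; 0 0 0 0 0 0 0.2; 0 0 0 0 0 0 0.2")

```text
time: 10.75
position: [0.5999, 0.0949, 0.1902]
eef_rot: [0.001, 0.6, 0.8, 0.001]
force: [3.5, 4.4, 0.5]
finger_gap: 0.0611
```

```bash
python3 - <<'E'
from h import *
st()
E
```

```text
t 10.75 pos [0.5999 0.0949 0.1902] yaw 106.26 tilt 0.13 q1,q6 [ 9.  82.7] F [3.48 4.42 0.51] M [0.407 0.119 0.217] gap 0.0611
```

Emit:
apply_moves(plan="0 0 0 0 0 3 0.2; 0 0 0 0 0 0 0.2; 0 0 0 0 0 0 0.2")

```text
time: 11.0
position: [0.5999, 0.0949, 0.1902]
eef_rot: [0.001, 0.621, 0.784, 0.001]
force: [2.4, 4.5, 6.4]
finger_gap: 0.0606
```

```bash
python3 - <<'E'
from h import *
st()
E
```

```text
t 11.0 pos [0.5999 0.0949 0.1902] yaw 103.28 tilt 0.13 q1,q6 [ 9.  85.7] F [2.45 4.55 6.41] M [0.426 0.306 0.491] gap 0.0606
```

At 7° past this click the torque is 0.49 N m, against 0.08 to 0.15 at the earlier clicks and about 0.46 expected for the spring. That is a clear touch, so the closed click is at yaw ≈110.3 and the collar started three clicks open. I'll back off to the closed click, then open five.

Emit:
apply_moves(plan="0 0 0 0 0 -4 0.2; 0 0 0 0 0 -3 0.2; 0 0 0 0 0 0 0.2; 0 0 0 0 0 0 0.2; 0 0 0 0 0 0 0.2")

```text
time: 11.42
position: [0.5998, 0.0949, 0.1902]
eef_rot: [0.001, 0.572, 0.82, 0.001]
force: [2.3, 4.1, 6.9]
finger_gap: 0.0611
```

```bash
python3 - <<'E'
from h import *
st()
E
```

```text
t 11.42 pos [0.5998 0.0949 0.1902] yaw 110.26 tilt 0.12 q1,q6 [ 9.  78.7] F [2.3  4.13 6.89] M [ 0.411  0.297 -0.024] gap 0.0611
```

Emit:
apply_moves(plan="0 0 0 0 0 -6 0.2; 0 0 0 0 0 -6 0.2; 0 0 0 0 0 -6 0.2; 0 0 0 0 0 -6 0.2; 0 0 0 0 0 -6 0.2; 0 0 0 0 0 0 0.2; 0 0 0 0 0 0 0.2")

```text
time: 12.0
position: [0.5995, 0.0945, 0.1901]
eef_rot: [0.001, 0.34, 0.941, 0.0]
force: [-0.9, 2.6, 6.5]
finger_gap: 0.0606
```

```bash
python3 - <<'E'
from h import *
st()
E
```

```text
t 12.0 pos [0.5995 0.0945 0.1901] yaw 140.29 tilt 0.07 q1,q6 [ 9.  48.7] F [-0.88  2.64  6.5 ] M [ 0.044  0.469 -0.024] gap 0.0606
```

Emit:
apply_moves(plan="0 0 0 0 0 -6 0.2; 0 0 0 0 0 0 0.2; 0 0 0 0 0 0 0.2")

```text
time: 12.25
position: [0.5994, 0.0944, 0.1901]
eef_rot: [0.001, 0.29, 0.957, 0.0]
force: [-2.1, 2.2, 7.3]
finger_gap: 0.0606
```

```bash
python3 - <<'E'
from h import *
st()
E
```

```text
t 12.25 pos [0.5994 0.0944 0.1901] yaw 146.27 tilt 0.07 q1,q6 [ 9.  42.7] F [-2.07  2.24  7.32] M [-0.056  0.562 -0.071] gap 0.0606
```

Emit:
apply_moves(plan="0 0 0 0 0 -6 0.2; 0 0 0 0 0 -6 0.2; 0 0 0 0 0 -6 0.2; 0 0 0 0 0 -6 0.2; 0 0 0 0 0 0 0.2; 0 0 0 0 0 0 0.2")

```text
time: 12.75
position: [0.5993, 0.0941, 0.1902]
eef_rot: [0.0, 0.085, 0.996, -0.0]
force: [-2.5, -0.6, 7.0]
finger_gap: 0.0609
```

```bash
python3 - <<'E'
from h import *
st()
E
```

```text
t 12.75 pos [0.5993 0.0941 0.1902] yaw 170.27 tilt 0.07 q1,q6 [ 8.9 18.7] F [-2.5  -0.64  6.99] M [-0.24   0.528  0.002] gap 0.0609
```

Emit:
apply_moves(plan="0 0 0 0 0 -6 0.2; 0 0 0 0 0 -6 0.2; 0 0 0 0 0 -6 0.2; 0 0 0 0 0 -6 0.2; 0 0 0 0 0 -6 0.2; 0 0 0 0 0 0 0.2; 0 0 0 0 0 0 0.2")

```text
time: 13.33
position: [0.5993, 0.0936, 0.1901]
eef_rot: [0.0, -0.176, 0.984, -0.001]
force: [-2.9, -3.5, 7.6]
finger_gap: 0.0604
```

```bash
python3 - <<'E'
from h import *
st()
E
```

```text
t 13.33 pos [0.5993 0.0936 0.1901] yaw -159.76 tilt 0.1 q1,q6 [  8.9 -11.3] F [-2.87 -3.45  7.61] M [-0.469  0.52   0.028] gap 0.0604
```

Emit:
apply_moves(plan="0 0 0 0 0 -6 0.2; 0 0 0 0 0 -6 0.2; 0 0 0 0 0 -6 0.2; 0 0 0 0 0 -6 0.2; 0 0 0 0 0 -6 0.2; 0 0 0 0 0 0 0.2; 0 0 0 0 0 0 0.2")

```text
time: 13.92
position: [0.5996, 0.0931, 0.1902]
eef_rot: [0.0, -0.424, 0.906, -0.001]
force: [-0.3, -6.8, 7.5]
finger_gap: 0.061
```

```bash
python3 - <<'E'
from h import *
st()
E
```

```text
t 13.92 pos [0.5996 0.0931 0.1902] yaw -129.79 tilt 0.15 q1,q6 [  8.9 -41.3] F [-0.29 -6.82  7.5 ] M [-0.782  0.375  0.039] gap 0.061
```

Emit:
apply_moves(plan="0 0 0 0 0 -6 0.2; 0 0 0 0 0 -6 0.2; 0 0 0 0 0 -6 0.2; 0 0 0 0 0 -3 0.2; 0 0 0 0 0 0 0.2; 0 0 0 0 0 0 0.2")

```text
time: 14.42
position: [0.5999, 0.0929, 0.1902]
eef_rot: [0.0, -0.582, 0.813, -0.002]
force: [1.7, -7.8, 6.3]
finger_gap: 0.061
```

```bash
python3 - <<'E'
from h import *
st()
E
```

```text
t 14.42 pos [0.5999 0.0929 0.1902] yaw -108.81 tilt 0.18 q1,q6 [  8.9 -62.3] F [ 1.69 -7.82  6.3 ] M [-0.985  0.109  0.123] gap 0.061
```

Emit:
apply_moves(plan="0 0 0 0 0 -6 0.2; 0 0 0 0 0 -3 0.2; 0 0 0 0 0 0 0.2; 0 0 0 0 0 0 0.2; 0 0 0 0 0 0 0.2; 0 0 0 0 0 0 0.2")

```text
time: 14.92
position: [0.6001, 0.0929, 0.1902]
eef_rot: [0.0, -0.644, 0.765, -0.002]
force: [3.9, -7.5, 6.5]
finger_gap: 0.0609
```

```bash
python3 - <<'E'
from h import *
st()
E
```

```text
t 14.92 pos [0.6001 0.0929 0.1902] yaw -99.85 tilt 0.2 q1,q6 [  8.9 -71.3] F [ 3.86 -7.48  6.54] M [-1.143 -0.014  0.003] gap 0.0609
```

Fifth click reached, at yaw 260.15 with Mz ≈ 0. I'll relieve the side load, open and rise.

Emit:
apply_moves(plan="0.15 0.05 0 0 0 0 0.2; 0 0 0 0 0 0 0.2; 0 0 0 0 0 0 0.55; 0 0 0 0 0 0 0.9; 0 0 0 0 0 0 0.9; 0 0 0 0 0 0 0.9; 0 0 0 0 0 0 0.9; 0 0 0 0 0 0 0.9")

```text
time: 15.58
position: [0.5985, 0.0932, 0.1892]
eef_rot: [-0.0, -0.644, 0.765, 0.0]
force: [0.8, 0.3, -0.4]
finger_gap: 0.0815
```

```bash
python3 - <<'E'
from h import *
st()
E
```

```text
t 15.58 pos [0.5985 0.0932 0.1892] yaw -99.76 tilt 0.01 q1,q6 [  8.9 -71.4] F [ 0.8   0.28 -0.37] M [ 0.016 -0.022  0.035] gap 0.0815
```

Emit:
apply_moves(plan="0 0 -3 0 0 0 0.9; 0 0 -4 0 0 0 0.9; 3.9 0.86 0 0 0 0 0.9; 3.9 0.86 0 0 0 0 0.9; 3.9 0.86 0 0 0 0 0.9; 3.9 0.86 0 0 0 0 0.9; 3.9 0.86 0 0 0 0 0.9; 3.9 0.86 0 0 0 0 0.9")

```text
time: 16.25
position: [0.507, -0.1301, 0.2594]
eef_rot: [0.0, -0.645, 0.765, -0.0]
force: [0.8, 0.3, 0.6]
finger_gap: 0.0812
```

Emit:
apply_moves(plan="3.9 0.86 0 0 0 0 0.9; 3.9 0.86 0 0 0 0 0.9; 3.9 0.86 0 0 0 0 0.9; 3.9 0.86 0 0 0 0 0.9; 3.9 0.86 0 0 0 0 0.9; 0 0 0 0 0 0 0.6; 0 0 0 0 0 0 0.3; 0 0 0 0 0 0 0.3")

```text
time: 16.92
position: [0.4326, -0.3134, 0.2592]
eef_rot: [0.0, -0.644, 0.765, 0.0]
force: [0.4, 0.7, 0.6]
finger_gap: 0.0558
```

```bash
python3 - <<'E'
from h import *
st((.4325,-.3155,.10),260.2)
E
```

```text
t 16.92 pos [ 0.4326 -0.3134  0.2592] yaw -99.8 tilt 0.02 q1,q6 [ -35.9 -116.1] F [0.4  0.65 0.64] M [ 0.027  0.009 -0.01 ] gap 0.0558
tool shift cm [ 0.21 -0.03 15.92]
tool wz deg 0.0
```

Emit:
apply_moves(plan="0.2 0 4 0 0 0 0.3; 0 0 4 0 0 0 0.3; 0 0 4 0 0 0 0.3; 0 0 3.5 0 0 0 0.3; 0 0 0 0 0 0 0.3; 0 0 0 0 0 0 0.3")

```text
time: 17.42
position: [0.4321, -0.3138, 0.1037]
eef_rot: [-0.0, -0.645, 0.764, 0.001]
force: [-0.5, -0.1, 2.2]
finger_gap: 0.0551
```

```bash
python3 - <<'E'
from h import *
st((.4325,-.3155,.036),260.2)
def crop(n,w,W=400):
    s=optics.snapshot(n); x0,y0,x1,y1=w
    print(n,"lid px",pix(s,(.4325,-.3155,.038)).round(1)); return cv2.resize(s["frame"][y0:y1,x0:x1,::-1],(W,W*(y1-y0)//(x1-x0)),interpolation=cv2.INTER_CUBIC)
a=crop("scene",(180,150,280,250));b=crop("top",(370,190,470,290))
cv2.imwrite("pics/v5.png",np.hstack([a,b]))
E
```

```text
t 17.42 pos [ 0.4321 -0.3138  0.1037] yaw -99.64 tilt 0.17 q1,q6 [ -36.  -116.3] F [-0.46 -0.09  2.25] M [-0.043 -0.011 -0.013] gap 0.0551
tool shift cm [ 0.17 -0.08  6.77]
tool wz deg 0.16
scene lid px [230.4 204.1]
top lid px [423.5 243.7]
```

View pics/v5.png

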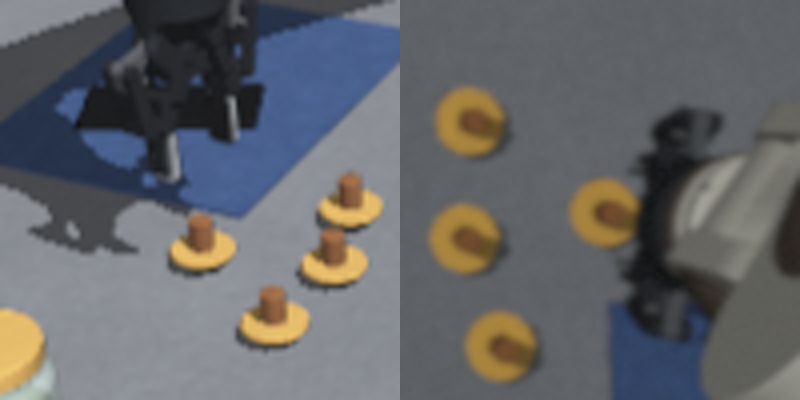

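The fingers straddle the knob column: scene-crop mid (198,150), above the knob at (202,215). I'll go down.

Emit:
apply_moves(plan="0.15 -0.05 1.5 0 0 0 0.3; 0 0 1.5 0 0 0 0.3; 0 0 1.5 0 0 0 0.3; 0 0 1.2 0 0 0 0.3; 0 0 0.7 0 0 0 0.3; 0 0 0 0 0 0 0.3; 0 0 0 0 0 0 0.3")

```text
time: 18.1
position: [0.433, -0.3173, 0.0413]
eef_rot: [0.0, -0.644, 0.765, -0.0]
force: [-0.3, 0.6, -0.5]
finger_gap: 0.0556
```

```bash
python3 - <<'E'
from h import *
st((.4325,-.3155,.036),260.2)
E
```

```text
t 18.1 pos [ 0.433  -0.3173  0.0413] yaw -99.75 tilt 0.06 q1,q6 [ -36.2 -116.5] F [-0.29  0.55 -0.47] M [-0.017 -0.036  0.053] gap 0.0556
tool shift cm [-0.17  0.08  0.53]
tool wz deg 0.05
```

Emit:
apply_moves(plan="-0.1 0 0.4 0 0 0 0.3; 0 0 0 0 0 0 0; 0 0 0 0 0 0 -0.3; 0 0 0 0 0 0 -0.45; 0 0 0 0 0 0 -0.6; 0 0 0 0 0 0 -0.8; 0 0 0 0 0 0 -0.8; 0 0 0 0 0 0 -0.8")

```text
time: 18.77
position: [0.4329, -0.3163, 0.0368]
eef_rot: [0.0, -0.644, 0.765, -0.0]
force: [-1.1, 0.7, 4.6]
finger_gap: 0.0156
```

```bash
python3 - <<'E'
from h import *
st((.4325,-.3155,.036),260.2)
E
```

```text
t 18.77 pos [ 0.4329 -0.3163  0.0368] yaw -99.76 tilt 0.05 q1,q6 [ -36.2 -116.4] F [-1.1   0.74  4.56] M [0.133 0.075 0.004] gap 0.0156
tool shift cm [-0.07  0.06  0.08]
tool wz deg 0.04
```

Emit:
apply_moves(plan="0 0 0 0 0 0 -0.8; 0 0 0 0 0 0 -0.8; 0 0 -1.5 0 0 0 -0.8; 0 0 -3 0 0 0 -0.8; 0 0 -3 0 0 0 -0.8; 0 0 -3 0 0 0 -0.8; 0 0 0 0 0 0 -0.8; 0 0 0 0 0 0 -0.8")

```text
time: 19.43
position: [0.4333, -0.3166, 0.1426]
eef_rot: [0.0, -0.644, 0.765, -0.001]
force: [1.2, -0.3, -2.7]
finger_gap: 0.0159
```

```bash
python3 - <<'E'
from h import *
st()
def crop(n,w,W=400):
    s=optics.snapshot(n); x0,y0,x1,y1=w
    print(n,"tcp px",pix(s,robot.read_state()["position"]).round(1)); return cv2.resize(s["frame"][y0:y1,x0:x1,::-1],(W,W*(y1-y0)//(x1-x0)),interpolation=cv2.INTER_CUBIC)
a=crop("scene",(190,130,270,210));b=crop("top",(390,190,470,270))
cv2.imwrite("pics/v6.png",np.hstack([a,b]))
E
```

```text
t 19.43 pos [ 0.4333 -0.3166  0.1426] yaw -99.76 tilt 0.15 q1,q6 [ -36.2 -116.4] F [ 1.23 -0.32 -2.72] M [-0.024  0.048 -0.035] gap 0.0159
scene tcp px [226.7 173. ]
top tcp px [434.9 245.3]
```

View pics/v6.png

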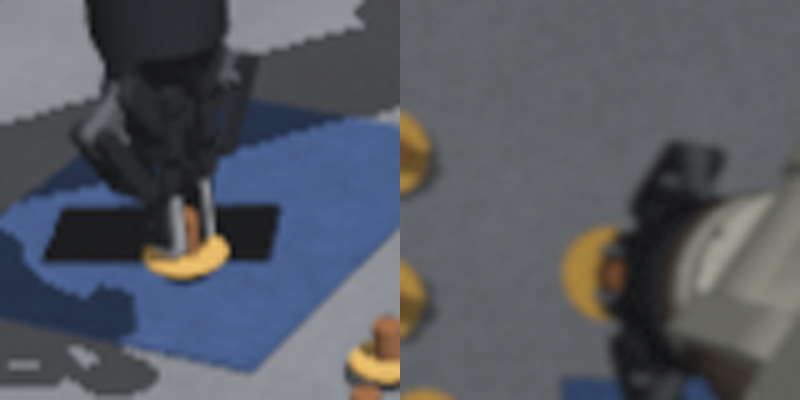

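```bash
python3 - <<'E'
from h import *
from scipy.optimize import least_squares
p=robot.read_state()["position"]; th=np.linspace(0,2*np.pi,200)
def edge(s,c,r,z):
    hsv=cv2.cvtColor(s["frame"],cv2.COLOR_RGB2HSV); m=cv2.inRange(hsv,(12,100,90),(30,255,255)); k=np.zeros_like(m); cv2.circle(k,c,r,255,-1); m&=k
    ys,xs=np.nonzero(m); return m,xs,ys
for n in("top","scene"):
    s=optics.snapshot(n); c=pix(s,p-[0,0,.0228]); m,xs,ys=edge(s,tuple(int(v) for v in c),16,0)
    q=np.array([pix(s,p-[0,0,.0228]+.024*np.array([np.cos(a),np.sin(a),0])) for a in th])
    print(n,"gold px l,t,r,b",xs.min(),ys.min(),xs.max(),ys.max(),"pred disc top",q.min(0).round(1),q.max(0).round(1))
# same on a standing lid as control
    for X in((.495,-.2231,.014),):
        q=np.array([pix(s,np.array(X)+.024*np.array([np.cos(a),np.sin(a),0])) for a in th]); m,xs,ys=edge(s,tuple(int(v) for v in pix(s,X)),14,0)
        print(" control",xs.min(),ys.min(),xs.max(),ys.max(),q.min(0).round(1),q.max(0).round(1))
E
```

```text
top gold px l,t,r,b 422 236 433 253 pred disc top [422.7 235.4] [441.6 254.5]
 control 379 212 395 228 [379.6 212.7] [396.6 229.6]
scene gold px l,t,r,b 220 172 236 186 pred disc top [219.2 176.3] [236.3 184.5]
 control 240 216 259 235 [240.1 224. ] [257.4 233.8]
```

The lid is held upright and its disc outline matches a disc centred on the TCP to within about 1 px in both views. I'll carry it to hover over the throat.

Emit:
apply_moves(plan="0 0 -3 0 0 0 -0.8; 0 0 -3.7 0 0 0 -0.8; 0 0 -3.5 0 0 0 -0.8; 0 0 -2.5 0 0 0 -0.8; -3 -0.66 0 0 0 0 -0.8; -3.7 -0.81 0 0 0 0 -0.8; -3.9 -0.86 0 0 0 0 -0.8; -3.9 -0.86 0 0 0 0 -0.8")

```text
time: 20.3
position: [0.4887, -0.1773, 0.2671]
eef_rot: [-0.0, -0.644, 0.765, 0.001]
force: [0.6, -0.4, -0.5]
finger_gap: 0.0159
```

Emit:
apply_moves(plan="-3.9 -0.86 0 0 0 0 -0.8; -3.9 -0.86 0 0 0 0 -0.8; -3.9 -0.86 0 0 0 0 -0.8; -3.9 -0.86 0 0 0 0 -0.8; -3.9 -0.86 0 0 0 0 -0.8; -3.9 -0.86 0 0 0 0 -0.8; -3 -0.66 0 0 0 0 -0.8; -2 -0.44 0 0 0 0 -0.8")

```text
time: 20.97
position: [0.5989, 0.0938, 0.2662]
eef_rot: [-0.001, -0.645, 0.764, 0.001]
force: [0.6, -0.6, -1.6]
finger_gap: 0.0156
```

```bash
python3 - <<'E'
from h import *
st((.6003,.0939,.27),260.2)
E
```

```text
t 20.97 pos [0.5989 0.0938 0.2662] yaw -99.64 tilt 0.15 q1,q6 [  8.9 -71.5] F [ 0.55 -0.63 -1.56] M [ 0.012 -0.005 -0.032] gap 0.0156
tool shift cm [-0.04 -0.13 -0.38]
tool wz deg 0.16
```

Emit:
apply_moves(plan="0 -0.13 0 0 0 0 -0.8; 0 0 0 0 0 0 -0.8; 0 0 0 0 0 0 -0.8; 0 0 0 0 0 0 -0.8")

```text
time: 21.3
position: [0.5995, 0.0894, 0.268]
eef_rot: [-0.0, -0.644, 0.765, 0.0]
force: [-0.4, -0.5, -0.8]
finger_gap: 0.0154
```

```bash
python3 - <<'E'
from h import *
st((.6003,.0939,.27),260.2)
p=robot.read_state()["position"]; th=np.linspace(0,2*np.pi,300)
out=[]
for n,w in(("scene",(306,150,386,240)),("top",(240,140,300,207))):
    s=optics.snapshot(n); x0,y0,x1,y1=w
    im=cv2.resize(s["frame"][y0:y1,x0:x1,::-1],(400,450),interpolation=cv2.INTER_CUBIC); f=400/(x1-x0)
    for c,z,r,col in((p[:2],p[2]-.0228,.024,(0,0,255)),((.6003,.0939),.203,.021,(0,255,0))):
        q=np.array([pix(s,(c[0]+r*np.cos(a),c[1]+r*np.sin(a),z)) for a in th])
        q=((q+.5-[x0,y0])*f).astype(np.int32); cv2.polylines(im,[q],True,col,1)
    out.append(im)
cv2.imwrite("pics/v7.png",np.hstack(out))
E
```

```text
t 21.3 pos [0.5995 0.0894 0.268 ] yaw -99.82 tilt 0.04 q1,q6 [  8.5 -71.7] F [-0.45 -0.5  -0.83] M [ 0.047 -0.027  0.044] gap 0.0154
tool shift cm [-0.45 -0.   -0.2 ]
tool wz deg -0.02
```

View pics/v7.png

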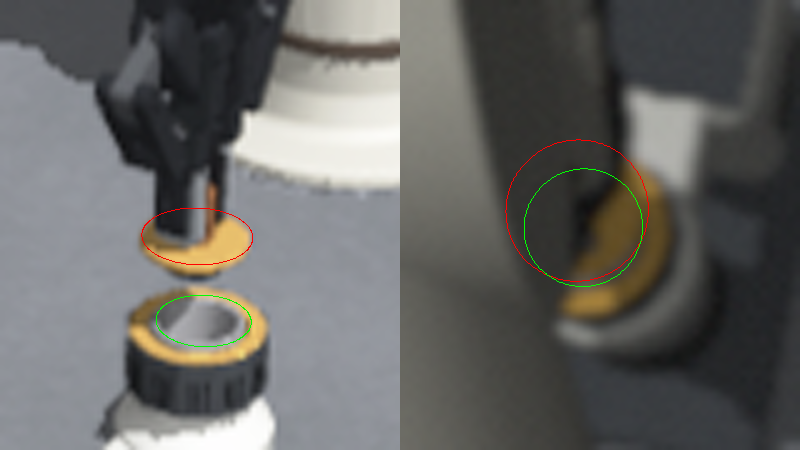

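In the scene crop, the lid disc (centre ≈196,243) and the throat (≈200,325) are both offset from prediction by nearly the same sub-pixel amount. That agrees with the axis felt mechanically. I'll centre and lower by feel.

Emit:
apply_moves(plan="-0.45 0 0 0 0 0 -0.8; 0 0 1 0 0 0 -0.8; 0 0 1 0 0 0 -0.8; 0 0 0.4 0 0 0 -0.8; 0 0 0 0 0 0 -0.8; 0 0 0 0 0 0 -0.8; 0 0 0 0 0 0 -0.8")

```text
time: 21.98
position: [0.6006, 0.0948, 0.245]
eef_rot: [0.0, -0.644, 0.765, -0.0]
force: [0.7, 0.0, -0.5]
finger_gap: 0.0155
```

```bash
python3 - <<'E'
from h import *
st((.6003,.0939,.2398),260.2)
E
```

```text
t 21.98 pos [0.6006 0.0948 0.245 ] yaw -99.77 tilt 0.04 q1,q6 [  9.  -71.3] F [ 0.71  0.   -0.54] M [-0.001  0.014  0.024] gap 0.0155
tool shift cm [0.1  0.02 0.52]
tool wz deg 0.03
```

Emit:
apply_moves(plan="0.1 0 0.3 0 0 0 -0.8; 0 0 0.2 0 0 0 -0.8; 0 0 0.15 0 0 0 -0.8; 0 0 0.15 0 0 0 -0.8; 0 0 0 0 0 0 -0.8; 0 0 0 0 0 0 -0.8")

```text
time: 22.48
position: [0.6003, 0.0939, 0.2362]
eef_rot: [-0.0, -0.644, 0.765, 0.0]
force: [-0.2, 0.4, -1.5]
finger_gap: 0.0158
```

```bash
python3 - <<'E'
from h import *
st((.6003,.0939,.2298),260.2)
E
```

```text
t 22.48 pos [0.6003 0.0939 0.2362] yaw -99.76 tilt 0.01 q1,q6 [  8.9 -71.4] F [-0.21  0.38 -1.47] M [-0.025  0.029  0.015] gap 0.0158
tool shift cm [-0.    0.    0.64]
tool wz deg 0.04
```

The plug end is already about 3.5 mm below the rim with no contact force, so it has entered the bore. I'll carry on down.

Emit:
apply_moves(plan="0 0 0.2 0 0 0 -0.8; 0 0 0.2 0 0 0 -0.8; 0 0 0.15 0 0 0 -0.8; 0 0 0 0 0 0 -0.8; 0 0 0 0 0 0 -0.8")

```text
time: 22.9
position: [0.6003, 0.0939, 0.2306]
eef_rot: [-0.0, -0.644, 0.765, 0.0]
force: [-0.2, 0.1, -0.8]
finger_gap: 0.0158
```

```bash
python3 - <<'E'
from h import *
st((.6003,.0939,.2298),260.2)
E
```

```text
t 22.9 pos [0.6003 0.0939 0.2306] yaw -99.76 tilt 0.01 q1,q6 [  8.9 -71.4] F [-0.22  0.1  -0.82] M [ 0.026  0.021 -0.03 ] gap 0.0158
tool shift cm [-0.    0.    0.08]
tool wz deg 0.04
```

Emit:
apply_moves(plan="0 0 0.1 0 0 0 -0.8; 0 0 0.05 0 0 0 -0.8; 0 0 0 0 0 0 -0.8; 0 0 0 0 0 0 -0.8")

```text
time: 23.23
position: [0.6005, 0.0939, 0.2298]
eef_rot: [0.0, -0.644, 0.765, -0.0]
force: [-0.8, -1.0, 3.0]
finger_gap: 0.0153
```

```bash
python3 - <<'E'
from h import *
st((.6003,.0939,.2298),260.2)
E
```

```text
t 23.23 pos [0.6005 0.0939 0.2298] yaw -99.76 tilt 0.05 q1,q6 [  8.9 -71.4] F [-0.83 -0.98  3.03] M [-0.009  0.321 -0.081] gap 0.0153
tool shift cm [ 0.    0.02 -0.  ]
tool wz deg 0.04
```

Contact came at exactly the predicted seated height (0.2298). I'll release and rise.

Emit:
apply_moves(plan="0 0 0 0 0 0 -0.55; 0 0 0 0 0 0 -0.4; 0 0 0 0 0 0 -0.2; 0 0 0 0 0 0 0; 0 0 0 0 0 0 0.1; 0 0 0 0 0 0 0.1; 0 0 -1.5 0 0 0 0.1; 0 0 -2.5 0 0 0 0.1")

```text
time: 23.9
position: [0.5996, 0.0938, 0.267]
eef_rot: [-0.002, -0.644, 0.765, 0.001]
force: [0.5, 0.1, 0.6]
finger_gap: 0.0468
```

Emit:
apply_moves(plan="0 0 -4 0 0 0 0.1; 0 0 -4 0 0 0 0.1; 4 0.9 0 0 0 0 0.1; 4 0.9 0 0 0 0 0.1; 4 0.9 0 0 0 0 0.1; 4 0.9 0 0 0 0 0.1; 4 0.9 0 0 0 0 0.1; 4 0.9 0 0 0 0 0.1")

```text
time: 24.57
position: [0.5054, -0.1349, 0.3494]
eef_rot: [0.0, -0.645, 0.765, -0.0]
force: [0.8, 0.4, -0.3]
finger_gap: 0.0469
```

Emit:
apply_moves(plan="4 0.9 0 0 0 0 0.1; 4 0.9 0 0 0 0 0.1; 2 0.4 0 0 0 0 0.1; 0 0 0 0 0 0 0.1; 0 0 0 0 0 0 0.1")

```text
time: 24.98
position: [0.4674, -0.2293, 0.3493]
eef_rot: [0.0, -0.643, 0.765, 0.0]
force: [0.8, 0.3, -1.1]
finger_gap: 0.0471
```

```bash
python3 - <<'E'
from h import *
st()
th=np.linspace(0,2*np.pi,300); out=[]
for n,w in(("scene",(306,160,386,240)),("top",(235,135,305,205))):
    s=optics.snapshot(n); save(s,n+"_end.png"); x0,y0,x1,y1=w
    im=cv2.resize(s["frame"][y0:y1,x0:x1,::-1],(400,400),interpolation=cv2.INTER_CUBIC); out.append(im)
    hsv=cv2.cvtColor(s["frame"],cv2.COLOR_RGB2HSV)
    for nm in("amber_mid","jar_mid","brush_grip","dropper_mid","bowl_mid"):
        print(n,nm,[(round(d["p"],2),np.round(d["extent"]).astype(int).tolist()) for d in optics.find_in(s,nm)[:1]])
    for z,r in((.207,.024),(.2,.031)):
        q=np.array([pix(s,(.6003+r*np.cos(a),.0939+r*np.sin(a),z)) for a in th]); print(n,z,q.min(0).round(1),q.max(0).round(1))
cv2.imwrite("pics/v8.png",np.hstack(out))
E
```

```text
t 24.98 pos [ 0.4674 -0.2293  0.3493] yaw -99.9 tilt 0.01 q1,q6 [ -26.1 -106.2] F [ 0.78  0.27 -1.05] M [ 0.025 -0.018 -0.   ] gap 0.0471
scene amber_mid [(0.74, [427, 234, 448, 276])]
scene jar_mid [(0.9, [157, 225, 200, 280])]
scene brush_grip []
scene dropper_mid []
scene bowl_mid [(0.61, [419, 305, 485, 359])]
scene 0.207 [335.4 206.3] [357.2 218.1]
scene 0.2 [332.2 207.3] [360.2 222.6]
top amber_mid [(0.67, [196, 218, 223, 235])]
top jar_mid [(0.56, [400, 125, 434, 160])]
top brush_grip [(0.58, [298, 218, 313, 270])]
top dropper_mid [(0.71, [435, 162, 453, 174])]
top bowl_mid [(0.91, [158, 123, 208, 172])]
top 0.207 [256.5 163.3] [276.9 183.5]
top 0.2 [254.1 160.9] [280.3 186.9]
```

View pics/v8.png

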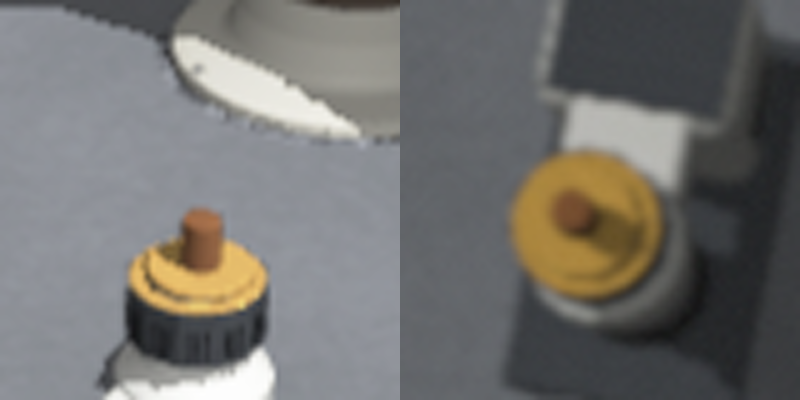

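The lid sits level and centred on the collar in both views (knob at v8 (203,238) and (573,212)), and the bystanders are where they were. Handing in.

```bash
python3 -c "
from plant import job_done
print(job_done())"
```

```text
the job is handed in; nothing more can be done
None
```

The mill is set five clicks open and its lid is on the throat. I handed the job in at about 25 s of the 72 s allowed, and the hand-in reports no verdict.

- **Closing:** I gripped the collar on two flats and wound it clockwise. At the third click it pushed back with 0.49 N m at 7° past the click. The two clicks before it gave only 0.08–0.15 there. I took that as the burrs touching: about 0.46 was expected at that angle, and forcing starts at 0.7.
- **Opening:** I wound back 150° from the closed click without letting go. The turning moment was close to zero at the fifth click, and I released there. I counted by wrist angle and torque only, because `burr_gap` is too fine to read.
- **Lid:** I took the rightmost of the four identical lids. It went into the throat without resistance and met light contact (3 N) at exactly the height expected for fully home.
- **Last checks:** Both cameras show the lid level and centred, and the gripper is open and clear. The amber bottle, jar, bowl, brush and dropper bottle were each found within about 2 pixels of where they started in at least one view. I did not re-check the cup at the end.
- **What disagreed:**
    - The very first click felt weaker than the others, about 0.04 N m at 7°. The later angles and torques were consistent.
    - The two cameras put the collar 4–8 mm apart, so I used the axis I felt while turning it.
    - The gripper read about 15.6 mm on the 18 mm knob, but the lid held firmly.

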